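# Show that the oil pump is dry and which pitcher to fetch more in

### The arm

A 6-joint arm with a two-finger parallel gripper is mounted at the origin on the work surface. World frame = base frame: x ahead of the robot, y to its left, z up, the work surface at z = 0. Lengths are in mm, angles in rad, forces in N, time in s.
With the tool pointing down it reaches from about 275 to 825 mm from the base axis. Payload 5.2 kg.
Tool frame: the origin (TCP) lies at the very end of the fingers, on their centre line; the grasp point (between the pads) lies 19 mm behind it; z points along the fingers, y is the direction in which the jaws open and shut (so a half turn about z gives the same grasp; the last joint's range is limited). The gripper opens to 93 mm and grips with 3 to 60 N. Pads are 15 mm wide; open, the fingers measure 128 mm over their backs; the gripper's body (75 mm by 188 mm) begins 65 mm behind the grasp point.
Start: joints at [-1.498, 0.259, 1.535, -0, 1.348, -0.203], TCP at [149.795, -529.213, 179.853] pointing down, gripper open.
Joint ranges: [-3.14, 3.14], [-0.91, 2.08], [0.19, 2.58], [-1.22, 4.36], [0.22, 2.71], [-3.12, 3.12]. Speed limits (rad/s): [2.57, 2.57, 3.14, 3.14, 3.14, 3.14].

### API

Orientations are given as [roll, pitch, yaw] about the fixed x, y, z axes, in that order (R = Rz(yaw) Ry(pitch) Rx(roll)).
In Python, from bench import robot gives the robot as it stands. The module is installed in compiled form; this text tells all that it offers. Calls block until the motion is done:
- robot.move_ptp(position, orientation): joint-space move of the TCP to a pose.
- robot.move_linear(position, ori=None, speed=150, f_stop=None): straight line of the TCP; ori=None keeps the orientation; speed is the mean speed in mm/s. With f_stop (N) it stops when the force on the tool has changed by that much, and returns True; else False.
- robot.move_j(angles): joint-space move.
- robot.move_gripper(opening): opening from 0.0 (shut) to 1.0 (fully open); the grip force is fixed at half the most; returns when the fingers have stopped.
- robot.sleep(seconds).
- robot.inverse_kinematics(position, orientation): joint angles nearest the present ones, or None.
- robot.get_image(name): name is "scene" or "top" or "wrist"; returns a dict with "img" (400x640x3 uint8, blue, green, red), "fovy" (degrees; the focal length in pixels is half the picture's height over the tangent of half this angle, whatever the lens; pixels are square), "cx", "cy" (the principal point, pixels), "eye" and "orientation" of the camera in the world. Camera axes: x right, y down, z forward; pixel columns grow to the right and rows downward; lengths in mm; the calibration is good to about 2 mm. The wrist camera is an equidistant fisheye: a pixel r from the principal point sees the ray r / f radians off the axis. A picture is of the moment at which its call begins. There is no depth.
A pose or a line that the arm cannot do raises robot.MotionError and nothing moves.
- robot.hand_in(): hands the job in, once; it reports no verdict.
Readings, each from a call of its own:
- robot.current_t(): time.
- robot.current_qpos(): joint angles.
- robot.current_joint_vel(): joint speeds.
- robot.current_joint_efforts(): joint torques, N m.
- robot.current_tcp_pos(): TCP position.
- robot.current_eef_rot(): TCP orientation.
- robot.current_contact_force(): force on the tool from outside, world axes, zero at the start.
- robot.current_ft_torque(): the same for the moment, N m.
- robot.current_gripper_width(): opening from 0.0 (shut) to 1.0 (fully open).
Only numpy, scipy, OpenCV 4.12 (cv2) and the standard library are available. Lean on these libraries where they do the work, as an engineer would, in place of code of your own. Each camera call takes 0.05 s, during which the arm holds its last target. There are 200 camera calls.

### The job

The steel oil pump bottle is empty; show the kitchen helper so, and what to fetch more oil in. With the fingertips press the bottle's pump head right down and let it come all the way back up, then point from above at the small glass pitcher: bring the fingertips over the middle of its mouth, about 3 cm above the rim, keep them there for at least two seconds and finish still pointing there. Grasp and lift nothing, keep the bottle upright and in its place, and do not touch the pitcher or any other object.

Things in the scene. Friction and masses are not known exactly. Their poses are not given: they have to be found in the camera images.
- dispenser: Empty stainless-steel push-pump oil bottle, loose, about 0.3 kg: cylinder 72 mm in diameter, shoulder from 118 mm up, dark collar 37 mm wide up to 156 mm, pump head on top; 195 mm tall in all. Origin: centre of its underside, on the slab; z up, x towards the side where the spout points.
- pump_top (a point): Centre of the flat round top of the pump head (33 mm in diameter, on the bottle's axis, 195 mm above the slab when up). A thin spout sticks out 56 mm from the axis to the bottle's +x, 6 to 24 mm below this top. The point goes down with the head.
- pump (a joint): Stroke of the pump head in m: 0 = up, 0.016 = fully down. A spring pushes it back up; it starts to move at about 3 N and is fully down at about 8 N.
- pitcher: Small clear glass pitcher, loose, about 0.3 kg, 115 mm tall, belly 80 mm in diameter, with a pouring lip to its +x (reaching 51 mm from the axis, up to 121 mm high) and a loop handle to its -x (reaching 71 mm from the axis). Origin: centre of its underside, on the slab; z up.
- pitcher_mouth (a point): Centre of the pitcher's open mouth, level with the rim, 115 mm above the slab; the mouth is 74 mm in diameter outside, 67 mm inside.
- ramekin: Blue fluted ceramic ramekin, loose, 92 mm in diameter at the rim, 50 mm tall, open at the top. Origin: centre of its underside. To be left alone.
- griddle: Black square nonstick griddle, loose, 270 by 270 mm, rim 30 mm high, with a black handle to its +y that reaches 310 mm from the middle and rises to 49 mm. Origin: centre of its underside. To be left alone.
- whisk: Steel balloon whisk lying on the slab, loose, 262 mm long, up to 60 mm wide and high at the wires. Origin: where the handle meets the wires, on the slab; wires to its +x (120 mm), handle to its -x (142 mm). To be left alone.
Mind the look-alikes: they are no part of the job. Leave any green or purple look-alike of the dispenser alone.

How it is judged:
By the outcome, as a careful person would: the job done as asked, in the order asked, and still so for the second after the job is handed in, with the robot touching nothing.
It also fails if it takes over 43 s, if anything falls off the work surface, if the arm or the gripper's body presses on something with over 40 N, if the wrist force passes 120 N, or if a joint passes its speed limit or range.

## Working session

There is one attempt and no reset: what is moved stays moved. The work goes in short steps, each a Python script; the robot and the scene stay as the last script left them, time stands still between calls to the robot, and variables do not carry over. Pictures are saved under pics/ and viewed, about 8 in all and at most 12, crops included, and the job is handed in when it is done.

```bash
mkdir -p pics; python3 - <<'E'
from bench import robot
import cv2
for n in("scene","top"):
    d=robot.get_image(n); cv2.imwrite(f"pics/{n}1.png",d["img"])
    print(n,{k:v for k,v in d.items() if k!="img"})
print(robot.current_t(),robot.current_eef_rot(),robot.current_contact_force())
E
```

```text
scene {'fovy': 47.48140199165088, 'cx': 319.23666988666866, 'cy': 199.0539378544609, 'eye': array([1254.13968256,  560.45499408,  995.3084103 ]), 'orientation': array([-2.34447807, -0.00825349,  2.2352452 ])}
top {'fovy': 42.720233903512714, 'cx': 332.3371619001153, 'cy': 202.24165129830402, 'eye': array([ 474.9119499 ,   12.02868712, 1645.03593881]), 'orientation': array([-3.08164908, -0.00664618, -1.54267959])}
0.1 [-3.13997445e+00 -3.43109010e-04  2.75775767e-01] [-0.24777706  0.25953039 -1.10593771]
```

View pics/scene1.png

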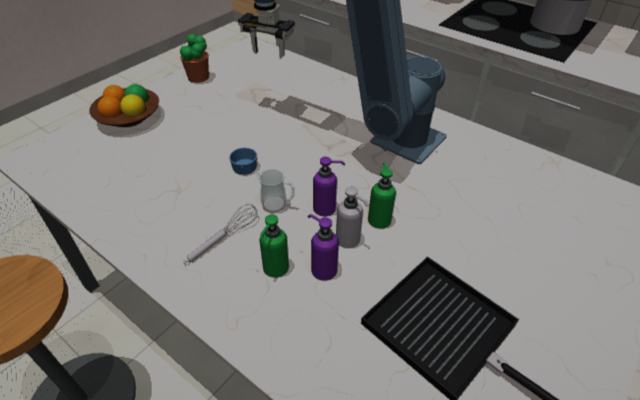

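View pics/top1.png

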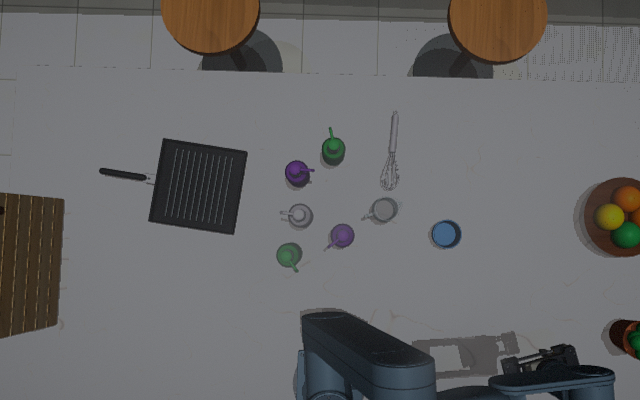

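Steel bottle: top (300,215), scene (348,215), hemmed in by four look-alikes. Pitcher: top (384,209), scene (273,190). I'll zoom in on both.

```bash
python3 - <<'E'
import cv2,numpy as np
a=cv2.imread("pics/top1.png")[180:260,270:405]; b=cv2.imread("pics/scene1.png")[150:255,255:395]
a=cv2.resize(a,(780,462),interpolation=cv2.INTER_CUBIC); cv2.imwrite("pics/ct.png",a)
cv2.imwrite("pics/cs.png",cv2.resize(b,None,fx=5.5,fy=5.5,interpolation=cv2.INTER_CUBIC))
E
```

```text
(no output)
```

View pics/ct.png

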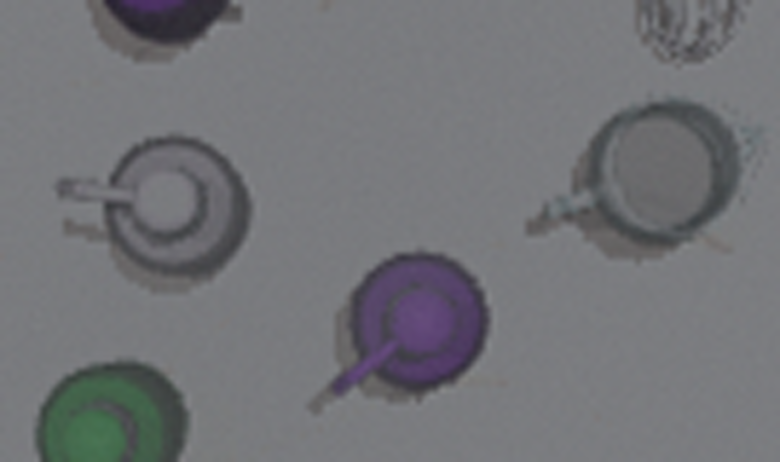

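View pics/cs.png

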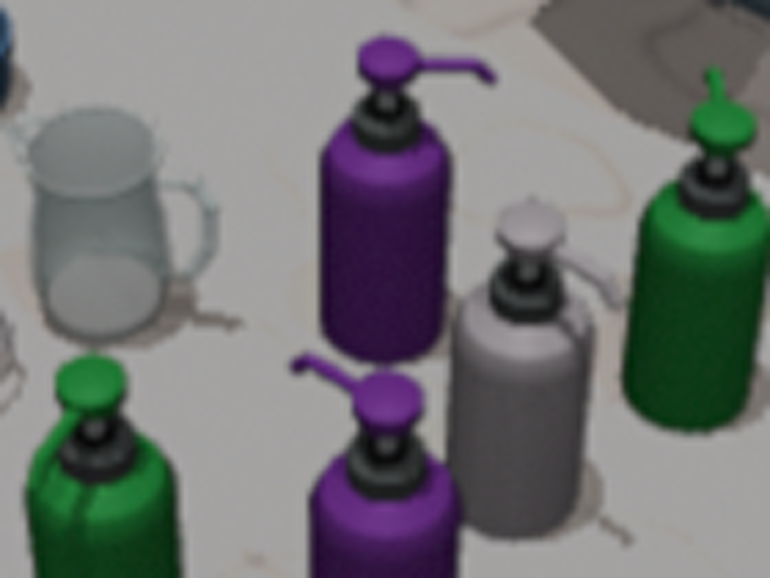

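Top crop shows the pump head's top at crop (167,200) with its spout to the left, and the pitcher rim centred near (655,170). In the scene crop the head's top is at (531,225) and the mouth ellipse at (92,152). I'll cast both onto planes and triangulate.

```bash
cat >cam.py <<'E'
import numpy as np
from scipy.spatial.transform import Rotation as R
def ray(d,u,v,fish=False):
    f=200/np.tan(np.radians(d["fovy"]/2)); x,y=u-d["cx"],v-d["cy"]
    if fish:
        r=np.hypot(x,y)+1e-9; t=r/f; c=np.array([x/r*np.sin(t),y/r*np.sin(t),np.cos(t)])
    else: c=np.array([x/f,y/f,1])
    c=R.from_euler("xyz",d["orientation"]).apply(c); return c/np.linalg.norm(c)
def plane(d,u,v,z,fish=False):
    c=ray(d,u,v,fish); return d["eye"]+c*(z-d["eye"][2])/c[2]
def tri(d1,p1,d2,p2):
    A=[];b=[]
    for d,p in((d1,p1),(d2,p2)):
        c=ray(d,*p); P=np.eye(3)-np.outer(c,c); A.append(P); b.append(P@d["eye"])
    return np.linalg.solve(sum(A),sum(b))
E
python3 - <<'E'
from bench import robot
from cam import *
np.set_printoptions(precision=1,suppress=True)
t=robot.get_image("top");s=robot.get_image("scene")
ct=lambda u,v:(270+(u+.5)/5.778-.5,180+(v+.5)/5.775-.5)
cs=lambda u,v:(255+(u+.5)/5.5-.5,150+(v+.5)/5.5-.5)
for n,a,b,z in(("pump",ct(167,200),cs(531,225),195),("mouth",ct(655,170),cs(92,152),115),("purple",ct(423,318),cs(388,60),195)):
    print(n,plane(t,*a,z),plane(s,*b,z),tri(t,a,s,b))
# steel body base outer circle, pitcher base
print(plane(t,*ct(60,187),180),"spout tip")
E
```

```text
pump [525.4  99.8 195. ] [529.2 105.2 195. ] [525.  101.1 189.6]
mouth [ 551.  -147.7  115. ] [ 555.5 -154.6  115. ] [ 553.6 -150.9  115.4]
purple [471.2 -27.3 195. ] [475.1 -20.7 195. ] [470.2 -26.2 189.1]
[530.9 153.9 180. ] spout tip
```

```bash
python3 - <<'E'
from bench import robot
import cv2,pickle
p=robot.current_tcp_pos()
robot.move_linear([p[0],p[1],320],speed=200)
robot.move_gripper(0.0)
q=robot.current_eef_rot()
robot.move_ptp([540,-40,330],[3.14159,0,1.57])
robot.sleep(.2)
print(robot.current_t(),robot.current_tcp_pos(),robot.current_qpos(),robot.current_contact_force())
d=robot.get_image("wrist");cv2.imwrite("pics/w1.png",d["img"]);pickle.dump(d,open("w1.pkl","wb"))
print({k:v for k,v in d.items() if k!="img"})
E
```

```text
4.9333 [539.92596262 -40.74449774 329.90097186] [-2.81339512e-01  1.88437836e-01  1.26770820e+00 -8.95238742e-05
  1.68565899e+00 -2.79195103e-01] [ 0.3450455   0.19077942 -0.05991646]
{'fovy': 65.70646984690485, 'cx': 320.90251290617715, 'cy': 196.95405566273874, 'eye': array([540.71231618,  39.55162735, 532.89672868]), 'orientation': array([ 2.85300612e+00,  9.35740130e-04, -2.17407007e-03])}
```

View pics/w1.png

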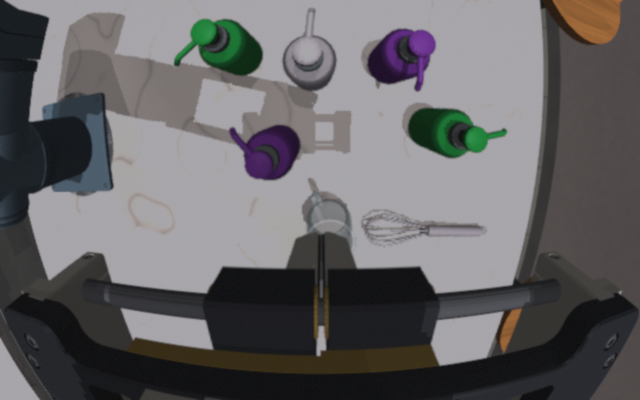

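The wrist view shows the pump head near (306,51), the pitcher near (328,215), partly behind the fingers, and the shut fingertips near (321,240). I'll segment the head's outline for a precise centre.

```bash
python3 - <<'E'
import cv2,pickle
from cam import *
d=pickle.load(open("w1.pkl","rb"))
np.set_printoptions(precision=1,suppress=True)
for u,v in((306,51),(305,49),(307,53)): print(plane(d,u,v,195,True))
c=d["img"][0:110,260:360]
cv2.imwrite("pics/wc.png",cv2.resize(c,(600,660)[:2] if 0 else (540,594),interpolation=cv2.INTER_CUBIC))
E
```

```text
[524.6 102.1 195. ]
[523.5 104.4 195. ]
[525.7  99.9 195. ]
```

View pics/wc.png

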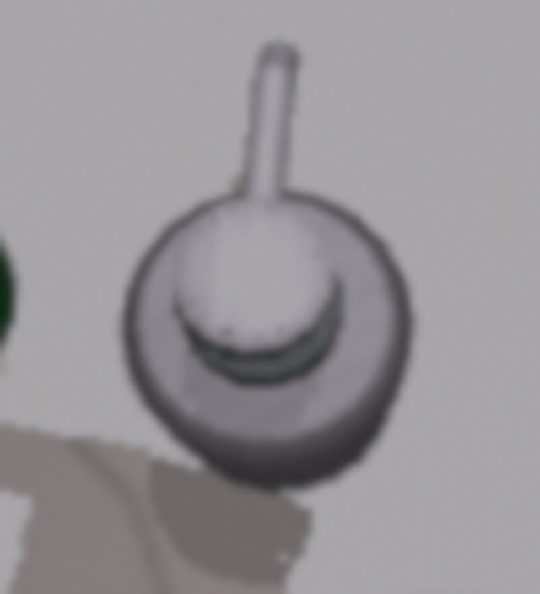

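Head centre is at crop (257,272), i.e. (526,103). That agrees with the top view within 3 mm, so I'll press at (526.2,102.3).

```bash
python3 - <<'E'
from bench import robot
import cv2
P=[526.2,102.3]
robot.move_ptp(P+[240],[3.14159,0,1.57])
robot.move_linear(P+[205],speed=80)
f0=robot.current_contact_force()
h=robot.move_linear(P+[171],speed=22,f_stop=14)
print("stop",h,robot.current_t(),robot.current_tcp_pos(),robot.current_contact_force()-f0)
a=robot.get_image("scene")["img"]
robot.sleep(.3)
print(robot.current_tcp_pos(),robot.current_contact_force()-f0)
robot.move_linear(P+[215],speed=50)
robot.sleep(.3)
print("up",robot.current_t(),robot.current_contact_force()-f0)
b=robot.get_image("scene")["img"]
robot.move_linear(P+[300],speed=150)
c=robot.get_image("scene")["img"]
cv2.imwrite("pics/press.png",cv2.hconcat([cv2.resize(i[130:260,300:390],None,fx=2.9,fy=4.4/4.4*2.9,interpolation=cv2.INTER_CUBIC) for i in(a,b,c)]))
E
```

```text
stop False 7.9833 [526.29394292 102.288192   171.1371392 ] [-0.12958988 -0.16051119 -1.08662658]
[526.23143765 102.31598578 171.03799341] [-0.4241172   0.28755358 -1.09727941]
up 9.6667 [ 0.21164696 -1.07078346 -1.27373513]
```

View pics/press.png

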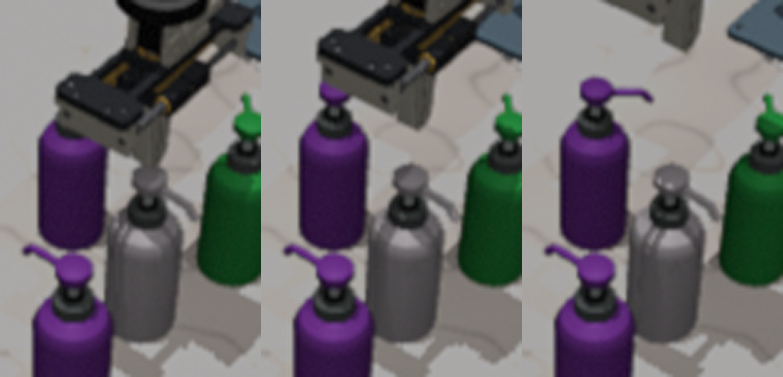

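No contact was felt and the head did not move, although the TCP was reported at z 171. Before trying again I'll check where the fingertips really are against the projected TCP.

```bash
cat >>cam.py <<'E'
def proj(d,P):
    c=R.from_euler("xyz",d["orientation"]).inv().apply(np.asarray(P,float)-d["eye"]); f=200/np.tan(np.radians(d["fovy"]/2))
    return d["cx"]+f*c[0]/c[2],d["cy"]+f*c[1]/c[2]
E
python3 - <<'E'
from bench import robot
import cv2
from cam import *
p=robot.current_tcp_pos(); print(p,robot.current_eef_rot(),robot.current_gripper_width(),robot.current_qpos())
o=[]
for n,(x,y) in(("scene",(270,60)),("top",(200,130))):
    d=robot.get_image(n); k=2.9; w,h=135,200
    if n=="scene": print(proj(d,[526,102,195]),proj(d,[526,102,171]))
    u,v=proj(d,p); print(n,u,v)
    i=cv2.resize(d["img"][y:y+h,x:x+w],None,fx=k,fy=k,interpolation=cv2.INTER_CUBIC)
    cv2.drawMarker(i,(int((u-x)*k),int((v-y)*k)),(0,0,255),0,12,1); o.append(i)
cv2.imwrite("pics/chk.png",cv2.hconcat(o))
E
```

```text
[525.54480071 102.27878364 298.69490866] [-3.13935810e+00 -2.12485932e-05  1.56993385e+00] 0.0049293009694417935 [-1.62303016e-02  1.82020239e-01  1.34830977e+00 -1.31047155e-05
  1.61349725e+00 -1.53683892e-02]
(np.float64(350.84266758023847), np.float64(189.31345220333088)) (np.float64(350.321032289368), np.float64(196.01789246904548))
scene 353.4819463151914 157.94787847160282
top 295.21729874887325 212.7104487485488
```

View pics/chk.png

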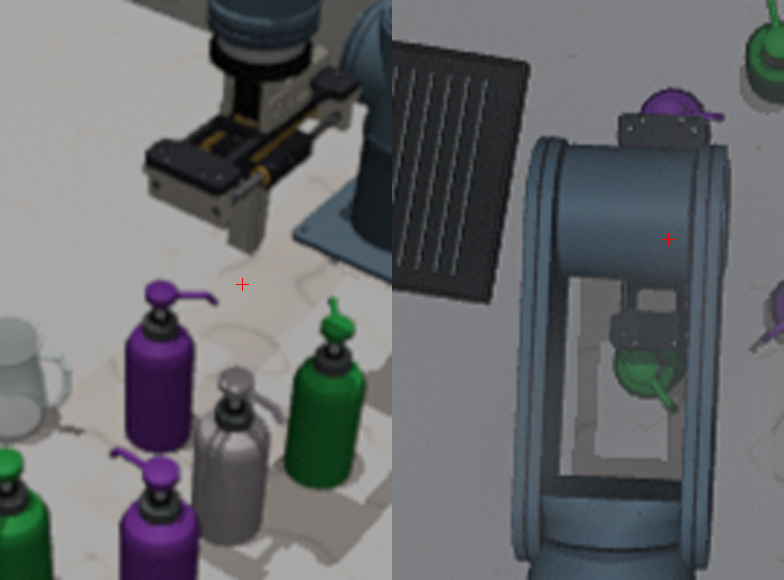

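```bash
python3 - <<'E'
import cv2,pickle
from cam import *
from bench import robot
s=robot.get_image("scene")
print("start tcp proj",proj(s,[149.8,-529.2,179.9]))
d=pickle.load(open("w1.pkl","rb"))
f=200/np.tan(np.radians(d["fovy"]/2))
for z in(329.9,349,370,390):
    c=R.from_euler("xyz",d["orientation"]).inv().apply(np.array([539.9,-40.7,z])-d["eye"])
    t=np.arctan2(np.hypot(c[0],c[1]),c[2]);r=f*t/np.hypot(c[0],c[1]);print("wrist",z,d["cx"]+r*c[0],d["cy"]+r*c[1])
# tip now: pixel (270+243/2.9, 60+248/2.9)
for z in(299,320,345): print(z,plane(s,270+243/2.9,60+247/2.9,z))
a=cv2.imread("pics/scene1.png")[0:70,215:315]; a=cv2.resize(a,(500,350),interpolation=cv2.INTER_CUBIC)
b=cv2.resize(d["img"][215:365,270:370],(400,600),interpolation=cv2.INTER_CUBIC)[:350]
cv2.imwrite("pics/tips.png",cv2.hconcat([a[:, :400],b]))
E
```

```text
start tcp proj (np.float64(269.2827292758214), np.float64(64.429279816883))
wrist 329.9 320.2662216751655 224.17643018423462
wrist 349 320.18177439096064 235.017677809287
wrist 370 320.0706826078979 249.34799436303192
wrist 390 319.94190806630246 266.05879056634313
299 [484.08793105  74.19101391 299.        ]
320 [507.31196015  88.85627348 320.        ]
345 [534.95961384 106.31491584 345.        ]
```

View pics/tips.png

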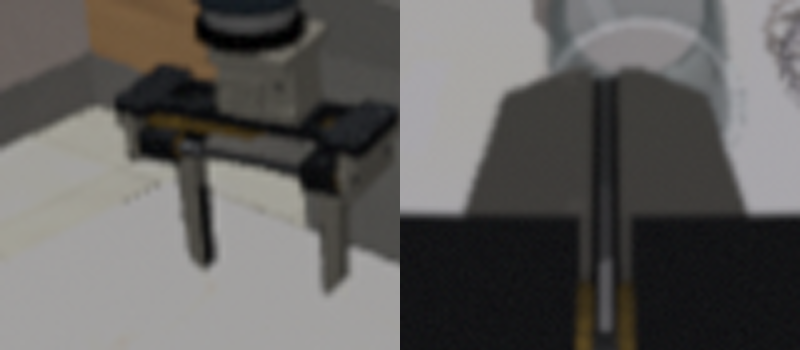

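Both views agree: the real fingertips are about 40 mm higher than the reported TCP, at the start too, while x and y agree. So height has to come from contact. I'll feel for the head top, which also calibrates z, and then press.

```bash
python3 - <<'E'
from bench import robot
import cv2
P=[526.2,102.3]
robot.move_linear(P+[172],speed=110)
robot.sleep(.2)
h=robot.move_linear(P+[135],speed=18,f_stop=2.5)
z1=robot.current_tcp_pos()[2]; print("contact",h,robot.current_t(),z1,robot.current_contact_force())
a=robot.get_image("scene")["img"]
if h:
    g=robot.move_linear(P+[z1-28],speed=15,f_stop=14)
    robot.sleep(.2)
    print("press",g,robot.current_tcp_pos(),robot.current_contact_force(),robot.current_ft_torque())
b=robot.get_image("scene")["img"]
robot.move_linear(P+[z1+20],speed=40)
robot.sleep(.3)
print("up",robot.current_t(),robot.current_contact_force())
c=robot.get_image("scene")["img"]
cv2.imwrite("pics/press2.png",cv2.hconcat([cv2.resize(i[130:260,300:390],None,fx=2.9,fy=2.9,interpolation=cv2.INTER_CUBIC) for i in(a,b,c)]))
E
```

```text
contact True 13.2167 155.0641322606606 [-0.05841987  0.03578878  3.60913871]
press True [526.51435363 102.29665504 140.92396331] [-1.04896725 -0.64163015  8.10554103] [-0.01676211  0.14383878  0.05263093]
up 15.9083 [-0.27015964  0.93760318  0.4517615 ]
```

View pics/press2.png

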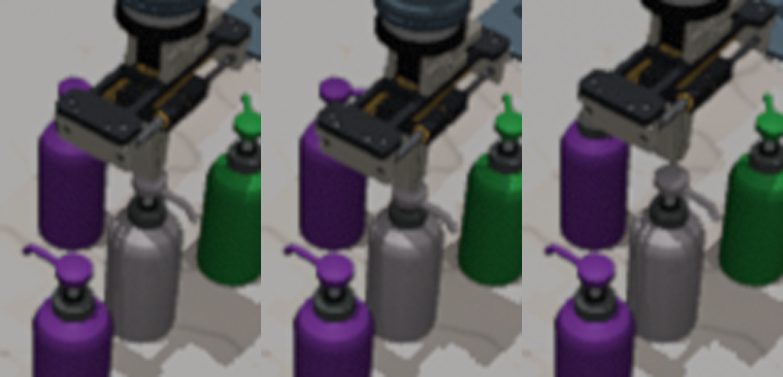

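Contact came at reported z 155. The 17 N trigger at z 140.9, about 16 mm of travel in all, shows the head bottomed against the collar (middle frame). It is back up in the right frame with the bottle upright and unmoved. True tip height is therefore reported z + 38. Next I'll refine the pitcher mouth with the wrist camera.

```bash
python3 - <<'E'
from bench import robot
import cv2,pickle
from cam import *
robot.move_linear([526.2,102.3,280],speed=170)
robot.move_ptp([545,-255,280],[3.14159,0,1.57]); robot.sleep(.2)
d=robot.get_image("wrist");pickle.dump(d,open("w2.pkl","wb"))
print(robot.current_t(),robot.current_tcp_pos())
f=200/np.tan(np.radians(d["fovy"]/2))
def pf(P):
    c=R.from_euler("xyz",d["orientation"]).inv().apply(np.array(P)-d["eye"])
    t=np.arctan2(np.hypot(c[0],c[1]),c[2]);r=f*t/np.hypot(c[0],c[1]);return d["cx"]+r*c[0],d["cy"]+r*c[1]
u,v=pf([552.5,-150.5,115]);print(u,v)
x,y=int(u)-50,max(0,int(v)-50); print(x,y)
i=cv2.resize(d["img"][y:y+100,x:x+100],(600,600),interpolation=cv2.INTER_CUBIC)
ring=np.array([pf([552.5+35.25*np.cos(a),-150.5+35.25*np.sin(a),115]) for a in np.linspace(0,6.28,60)])
cv2.polylines(i,[np.int32((ring-[x,y]+.5)*6)],True,(0,0,255),1)
cv2.imwrite("pics/w2.png",i)
E
```

```text
18.3167 [ 545.36448764 -253.83644189  280.25915402]
326.77056812920296 88.38872912018357
276 38
```

View pics/w2.png

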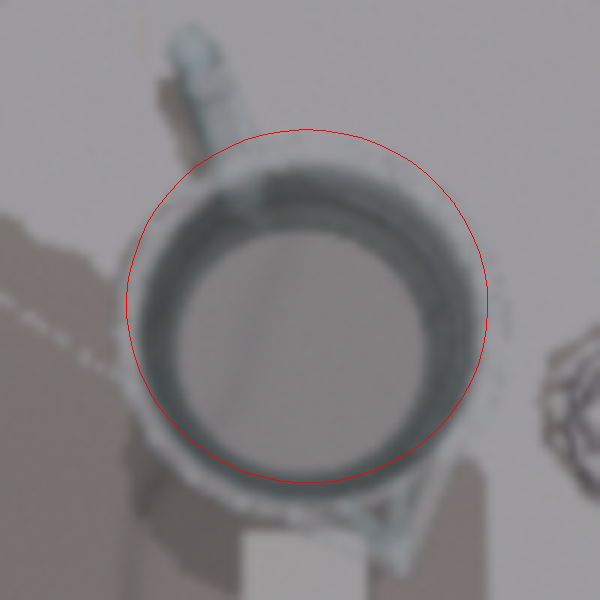

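The wrist view shows the rim ring centred at crop (309,334), about 5.5 mm towards −y from my red guess: (553,−156). The scene view gave −154.6 and the top view about −151, so I'll use (553,−154). Pointing height is reported z 107, i.e. true 145.

```bash
python3 - <<'E'
from bench import robot
import cv2
from cam import *
robot.move_ptp([553,-154,190],[3.14159,0,1.57])
print(robot.move_linear([553,-154,107],speed=60,f_stop=5))
robot.sleep(.5)
print(robot.current_t(),robot.current_tcp_pos(),robot.current_contact_force())
d=robot.get_image("scene"); i=d["img"]; x,y=210,90
o=cv2.resize(i[y:y+130,x:x+180],None,fx=4.4,fy=4.4,interpolation=cv2.INTER_CUBIC)
for P in([553,-154,145],[553,-154,115]):
    u,v=proj(d,P); cv2.drawMarker(o,(int((u-x+.5)*4.4),int((v-y+.5)*4.4)),(0,0,255),0,8,1)
cv2.imwrite("pics/pt.png",o)
E
```

```text
False
20.95 [ 552.99519376 -153.99365081  107.00984683] [ 0.6964555   0.39072941 -0.37360517]
```

View pics/pt.png

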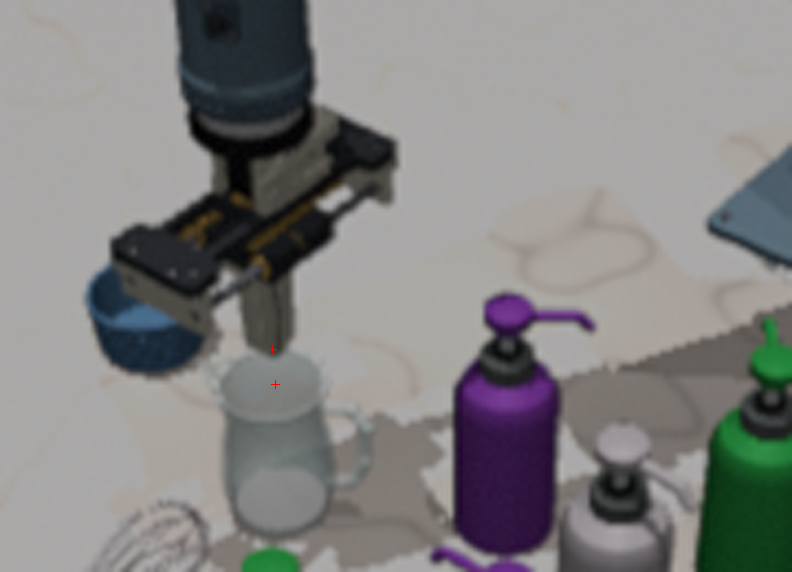

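The fingertips end at (272,350), right at the projected 30 mm mark. The mouth ellipse is centred at (275,384), right on its own mark. All bottles stand, and the pump head is up. I'll hold and hand in.

```bash
python3 - <<'E'
from bench import robot
robot.sleep(3.0)
print(robot.current_t(),robot.current_tcp_pos(),robot.current_contact_force())
robot.hand_in()
E
```

```text
24.0 [ 552.99630004 -153.99345131  107.00206143] [ 0.56044353 -0.11461035 -0.07175321]
the job is handed in; nothing more can be done
```

I pressed the steel bottle's pump head right down with the shut fingers and let it come back up. I then held the fingertips over the middle of the pitcher's mouth for more than 3 s and handed the job in at 24 s, still pointing there.

- **Height error:** The reported TCP height disagreed with what the cameras showed. The real fingertips sat about 38 mm higher, so my first press stopped short and touched nothing. I corrected this by feeling for the top of the head. The final reported z of 107 is therefore about 145 mm in reality, or 30 mm above the rim.
- **Press:** The pump head bottomed after roughly 16 mm of travel, with the stop triggering at about 17 N. The force settled at 8.1 N while held down, which is only just the stated full-stroke force. The pictures show the head against the collar and then fully up again, with the bottle upright and in its place.
- **Pointing:** The last picture shows the fingertips over the mouth at the expected gap, with no contact force beyond sensor noise. The camera views of the mouth centre differed by about 5 mm, so I used a value between them.

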